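Weigh in a carton at the stockroom scale

ROBOT

A 6-joint arm with a two-finger parallel gripper is mounted at the origin on the work surface. World frame = base frame: x ahead of the robot, y to its left, z up, the work surface at z = 0. Lengths are in m, angles in rad, forces in N, time in s.
With the tool pointing down it reaches from about 0.3 to 0.875 m from the base axis. Payload 4.2 kg.
Tool frame: the origin (TCP) lies at the very end of the fingers, on their centre line; the grasp point (between the pads) lies 19 mm behind it; y points along the fingers, x is the direction in which the jaws open and shut, and the axes are right-handed (so a half turn about y gives the same grasp; the last joint's range is limited). The gripper opens to 85 mm and grips with 20 to 120 N. Pads are 22 mm wide; open, the fingers measure 114 mm over their backs; the gripper's body (76 mm by 85 mm) begins 54 mm behind the grasp point. The pads swing forward as they close: fully open they stand 13 mm farther back than shut.
Start: joints at [1.213, 0.32, 1.565, -0, 1.257, -0.02], TCP at [0.191, 0.543, 0.231] pointing down, gripper open.
Joint ranges: [-3.11, 3.11], [-0.84, 2.01], [0.21, 2.61], [-1.34, 4.49], [0.05, 2.63], [-2.56, 2.56]. Speed limits (rad/s): [2.57, 2.57, 3.14, 3.14, 3.14, 3.14].

INTERFACE

Orientations are given as a 3x3 rotation matrix whose columns are the frame's x, y, z axes.
In Python, from station import ctrl gives the robot as it stands.
- The arm moves only by the tool play_rows, never from a script. Its argument "plan" is a list of rows, each a list of 7 numbers: the shift along the world's x, y, z each as a share of 10 cm, from -1 to 1, then the turn, a rotation vector about the world's x, y, z each as a share of pi rad, from -1 to 1, then the opening, from 0 (shut) to 1 (fully open). A call has 1 to 8 rows; each row is the pose to reach, as a shift and turn from the pose commanded when the call began, turning the shorter way round; what a row does not reach only later rows make up. A row lasts 1/10 s, in which the tool goes at most 50 mm and 8.59 degrees, less where a joint would pass 70% of its speed; a pose out of reach is approached as far as the arm can. A call with a number of a shift or a turn outside -1 to 1 is refused whole. A call with a gripper value outside its range is refused whole. The fingers move at their own pace and stop on an object; the grip force is fixed at half the most. Time passes only in rows, so rows that repeat a pose let the fingers close. It gives the time, the measured TCP pose, the force and the opening at its end, in the units of the state.
- ctrl.observe(): the state, without advancing time (a new reading comes with each control period).
- ctrl.grab_frame(name): name is "scene" or "top"; returns (picture, depth): 420x560x3 uint8, red, green, blue; 420x560 float32, m along the optical axis (not along the pixel's ray), 0 where there is no reading.
- ctrl.camera_params(name): a dict with "mtx" (3x3 intrinsics, pixels), "position" and "rotation" of the camera in the world. Camera axes: x right, y down, z forward; pixel columns grow to the right and rows downward; lengths in m; the calibration is good to about 2 mm. A picture is of the moment at which its call begins. camera_params takes no time and is no camera call.
- ctrl.close_job(): hands the job in, once; it reports no verdict.
Trained networks look in the newest picture that a camera, given by its name, has taken for a name from the list of things; names that differ only in an ending like _2 or _b are one class to them, and where a whole thing is asked for, a point or a joint stands for the part that bears it (a point fixed in the world has none). Each returns a list of dicts, best first, with "score" (0 to 1); they miss things now and then, are a little off and sometimes report something else, mostly with a low value. They report only what shows in the picture. A call takes as long as a camera call.
- ctrl.boxes_of(camera, query): "point" ([x, y, z] in m, in world coordinates, good to about 4 mm: the middle of the surface that is visible of it).
The state is a dict: "time_s": time; "q": joint angles; "qvel": joint speeds; "joint_efforts": joint torques, N m; "tcp_pos": TCP position; "tcp_rot": TCP orientation; "force": force on the tool from outside, world axes, zero at the start; "ft_torque": the same for the moment, N m; "gripper_width": finger opening in m.
Only numpy, scipy, OpenCV 4.12 (cv2) and the standard library are available. Lean on these libraries where they do the work, as an engineer would, in place of code of your own. Each camera call takes 0.05 s, during which the arm holds its last target. There are 200 camera calls.

TASK

Weigh in the carton: while it still waits on the infeed shelf, press the round key to zero the scale; then push the carton, without lifting or tipping it, to the middle of the steel platform so that it stands roughly square to it. With the carton there, press the square key and then the long bar key, each fully down and released before the next. Do not press the triangle or cross key, and leave the tape, the scanner and the small box alone.

Things in the scene. Friction and masses are not known exactly. Their poses are not given: they have to be found in the camera images.
- carton: closed brown cardboard carton, 130 mm along its x, 100 mm along its y, 70 mm high, 0.3 to 0.65 kg, loose; too wide to be picked up comfortably; it slides. Origin at the centre of its underside, z up. It starts on the infeed shelf.
- platform_mid (a point): centre of the top face of the steel weighing platform, 220 mm along its x, 200 mm along its y, fixed, 60 mm above the bench. On the platform's -y side, level with it, its wooden infeed shelf follows (220 mm along x, from y = -104 to -304 mm): pushing the carton along +y takes it from the shelf onto the platform. No lips or rims anywhere.
- terminal: grey key terminal, 205 mm along its x, 145 mm along its y, 45 mm high, fixed on the bench on the +y side of the platform; origin at the centre of its underside. Its five keys and a small blank display fill a grid of 3 places along x (60 mm apart) by 2 along y (64 mm apart); the display is always at the +x +y place, the keys change places. All caps are the same pale plastic, in black square surrounds, and differ only in shape.
- key_round_top (a point): centre of the top of the round key (the zero key): a round cap 28 mm across. Its top stands 10 mm over the black surround and 61 mm over the bench when up, and goes down with the key.
- key_round (a joint): travel of the round key: 0 up, 0.006 m fully down; a spring key that starts to move at about 1.5 N, is fully down at about 5 N, and comes back up by itself.
- key_square_top (a point): centre of the top of the square key (the weigh key): a 26 mm square cap. Its top stands 10 mm over the black surround and 61 mm over the bench when up, and goes down with the key.
- key_square (a joint): travel of the square key: 0 up, 0.006 m fully down; a spring key that starts to move at about 1.5 N, is fully down at about 5 N, and comes back up by itself.
- key_bar_top (a point): centre of the top of the bar key (the enter key): a long narrow bar cap, 44 mm along the terminal's y and 14 mm along its x. Its top stands 10 mm over the black surround and 61 mm over the bench when up, and goes down with the key.
- key_bar (a joint): travel of the bar key: 0 up, 0.006 m fully down; a spring key that starts to move at about 1.5 N, is fully down at about 5 N, and comes back up by itself.
- key_triangle_top (a point): centre of the top of the triangle key (not used in this job): a triangular cap, corners 20 mm from its centre. Its top stands 10 mm over the black surround and 61 mm over the bench when up, and goes down with the key.
- key_triangle (a joint): travel of the triangle key: 0 up, 0.006 m fully down; a spring key that starts to move at about 1.5 N, is fully down at about 5 N, and comes back up by itself.
- key_cross_top (a point): centre of the top of the cross key (not used in this job): a plus-shaped cap, 34 mm across, arms 11 mm wide. Its top stands 10 mm over the black surround and 61 mm over the bench when up, and goes down with the key.
- key_cross (a joint): travel of the cross key: 0 up, 0.006 m fully down; a spring key that starts to move at about 1.5 N, is fully down at about 5 N, and comes back up by itself.
- tape: bystander: roll of packing tape lying flat, 100 mm across, 48 mm high, loose; origin in its underside. Leave it alone.
- scanner: bystander: hand-held scanner lying on the bench, 50 x 165 x 40 mm, loose; origin in its underside. Leave it alone.
- stockbox: bystander: small open cardboard box, 110 x 85 x 50 mm, loose; origin in its underside. Leave it alone.

How it is judged:
On the way, in this order (a step that is already met when the one before it is completed fails the run):
1. the round key is pressed, the carton still on the infeed shelf (value of joint key_round above 0.0042 m and value of joint each of key_square, key_bar, key_triangle, key_cross below 0.0015 m), for 0.05 s.
2. the carton stands at rest in the middle of the platform, roughly square, with all keys up (x of carton in the frame of platform_mid between -0.032 and 0.032 m and y of carton in the frame of platform_mid between -0.032 and 0.032 m and angle between the x axis of carton and the x axis of platform_mid, either way round below 0.3 rad and z of carton in the frame of platform_mid between -0.006 and 0.006 m and linear speed of carton below 0.02 m/s and value of joint each of key_round, key_square, key_bar, key_triangle, key_cross below 0.0015 m), for 0.2 s.
3. the square key is pressed (x of carton in the frame of platform_mid between -0.032 and 0.032 m and y of carton in the frame of platform_mid between -0.032 and 0.032 m and angle between the x axis of carton and the x axis of platform_mid, either way round below 0.3 rad and z of carton in the frame of platform_mid between -0.006 and 0.006 m and linear speed of carton below 0.02 m/s and value of joint key_square above 0.0042 m and value of joint each of key_round, key_bar, key_triangle, key_cross below 0.0015 m), for 0.05 s.
4. the bar key is pressed (x of carton in the frame of platform_mid between -0.032 and 0.032 m and y of carton in the frame of platform_mid between -0.032 and 0.032 m and angle between the x axis of carton and the x axis of platform_mid, either way round below 0.3 rad and z of carton in the frame of platform_mid between -0.006 and 0.006 m and linear speed of carton below 0.02 m/s and value of joint key_bar above 0.0042 m and value of joint each of key_round, key_square, key_triangle, key_cross below 0.0015 m), for 0.05 s.
At the end, for the whole second after the job is handed in: The carton stands at rest on the platform, its centre within 32 mm of the platform's centre along both platform axes and turned under 0.3 rad from square, and all five keys are up (within 1.5 mm) (all of step 2); the robot touches nothing.
It fails at once if the triangle or cross key is pressed, or two keys are down at once (3 mm or more) (value of joint any of key_triangle, key_cross above 0.003 m or value of joint each of key_round, key_square above 0.003 m or value of joint each of key_round, key_bar above 0.003 m or value of joint each of key_square, key_bar above 0.003 m).
It fails at once if the round key is pressed when the carton has been pushed more than about 20 mm onto the platform (value of joint key_round above 0.003 m and y of carton in the frame of platform_mid above -0.13 m).
It fails at once if the square or bar key is pressed while the carton is not in the middle of the platform (40 mm) (value of joint any of key_square, key_bar above 0.003 m and not (x of carton in the frame of platform_mid between -0.04 and 0.04 m and y of carton in the frame of platform_mid between -0.04 and 0.04 m)).
It fails at once if the carton is lifted over 15 mm off the surface or tipped over 0.2 rad (z of carton in the frame of platform_mid above 0.015 m or angle between carton's own z axis and vertical above 0.2 rad).
It fails at once if the tape, scanner or small box is shifted by more than 20 mm (distance of any of tape, scanner, stockbox from where it was at the start of the episode above 0.02 m).
It also fails if it takes over 64 s, if anything falls off the work surface, if the arm or the gripper's body presses on something with over 40 N, if the wrist force passes 120 N, or if a joint passes its speed limit or range.

## Working session

There is one attempt and no reset: what is moved stays moved. The work goes in short steps, Python scripts to look and compute and a tool call to move; the robot and the scene stay as the last step left them, time stands still between calls to the robot, and variables do not carry over. Pictures are saved under pics/ and viewed, about 8 in all and at most 12, crops included, and the job is handed in when it is done.

Besides the shell and the picture viewer there is one more tool, called after "Call:" as a command line: name --pt "numbers of a row" for each row, then --argument value for the rest. play_rows: Moves the arm, as the interface text tells. Its arguments: {"type":"object","properties":{"plan":{"type":"array","items":{"type":"array","items":{"type":"number","minimum":-1,"maximum":1}}}},"required":["plan"]}

```bash
mkdir -p pics; python3 - <<'E'
from station import ctrl
import cv2,numpy as np
for c in("top","scene"):
    p,d=ctrl.grab_frame(c); cv2.imwrite(f"pics/{c}0.png",p[:,:,::-1]); np.savez(f"/tmp/{c}0",p=p,d=d)
    k=ctrl.camera_params(c);print(c,k)
    for n in("carton","terminal","key_round_top","key_square_top","key_bar_top","key_triangle_top","key_cross_top","tape","scanner","stockbox"):
        print(n,[(round(r["score"],2),np.round(r["point"],3).tolist()) for r in ctrl.boxes_of(c,n)[:3]])
o=ctrl.observe();print(o)
E
```

```text
top {'mtx': array([[463.23391615,   0.        , 278.21582912],
       [  0.        , 463.23391615, 214.56835339],
       [  0.        ,   0.        ,   1.        ]]), 'position': array([0.50829662, 0.1207854 , 1.26135131]), 'rotation': array([[-0.01102412, -0.99568168,  0.0921762 ],
       [-0.99965217,  0.01318271,  0.02284212],
       [-0.02395862, -0.09189232, -0.99548068]])}
carton [(0.9, [0.53, -0.219, 0.127])]
terminal [(0.88, [0.572, 0.327, 0.042])]
key_round_top [(0.42, [0.484, 0.296, 0.062])]
key_square_top [(0.47, [0.545, 0.353, 0.063])]
key_bar_top []
key_triangle_top [(0.4, [0.553, -0.088, 0.056])]
key_cross_top [(0.44, [0.542, 0.291, 0.062])]
tape [(0.56, [0.765, -0.168, 0.048])]
scanner [(0.8, [0.764, 0.078, 0.03])]
stockbox [(0.75, [0.514, 0.544, 0.035])]
scene {'mtx': array([[389.61027951,   0.        , 279.46583313],
       [  0.        , 389.61027951, 204.3120026 ],
       [  0.        ,   0.        ,   1.        ]]), 'position': array([1.0988638 , 0.75882723, 0.90380796]), 'rotation': array([[-0.79410169,  0.42716893, -0.4323531 ],
       [ 0.60774502,  0.56623191,
[... 744 characters left out ...]
   1.25734717e+00, -2.00076254e-02]), 'qvel': array([-1.06785009e-03,  5.88579705e-04, -1.42000896e-04,  5.48052558e-05,
       -2.42220850e-03,  1.04309181e-03]), 'joint_efforts': array([-3.91704207e-04, -4.15400290e+01, -2.34429967e+01, -3.04950772e-04,
        1.02775953e-04,  1.60260618e-05]), 'tcp_pos': array([0.19058699, 0.54252318, 0.23133962]), 'tcp_rot': array([[ 3.31433425e-01,  5.14788054e-05, -9.43478607e-01],
       [ 9.43478597e-01,  1.36030215e-04,  3.31433429e-01],
       [ 1.45403395e-04, -9.99999989e-01, -3.48419084e-06]]), 'force': array([0.12341869, 0.27539729, 0.17369052]), 'ft_torque': array([-0.01926296,  0.0133521 ,  0.02796845]), 'gripper_width': 0.08584104684238245}
```

View pics/top0.png

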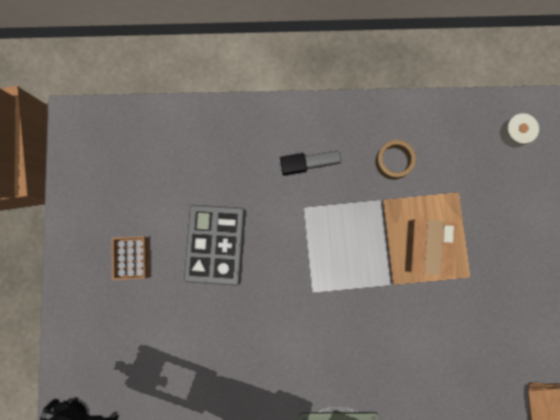

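View pics/scene0.png

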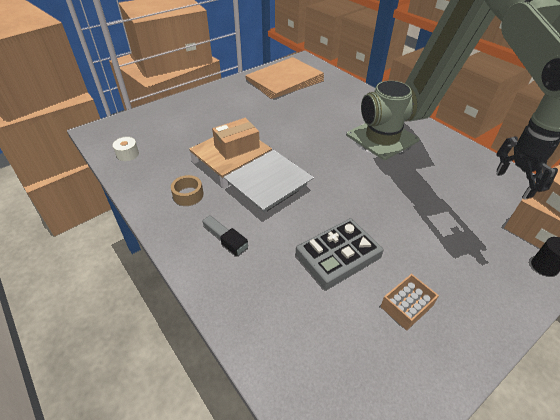

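Both pictures agree. In the top view the round key is at (223,268), square (200,243), bar (227,222), cross (225,245), triangle (198,267). The platform is around (347,246) and the carton on the shelf is near (425,247). Next I'll measure the carton and platform from depth.

```bash
cat > h.py <<'E'
from station import ctrl
import cv2,numpy as np
def cloud(c,p,d):
    k=ctrl.camera_params(c);K=k["mtx"];v,u=np.indices(d.shape)
    P=np.stack([(u-K[0,2])/K[0,0]*d,(v-K[1,2])/K[1,1]*d,d],-1)@np.asarray(k["rotation"]).T+k["position"]
    P[d<=0]=np.nan
    return P
def rect(P,m,n):
    m=m.astype(np.uint8);m=cv2.morphologyEx(m,cv2.MORPH_OPEN,np.ones((3,3)))
    N,l,s,_=cv2.connectedComponentsWithStats(m)
    i=1+np.argmax(s[1:,4]);q=P[l==i]
    r=cv2.minAreaRect((q[:,:2]*1000).astype(np.float32));print(n,s[i],np.round(r[0],1),np.round(r[1],1),round(r[2],1),"z",np.round(np.median(q[:,2]),4));return r
def carton(P,n="carton"):
    X,Y,Z=np.moveaxis(P,-1,0)
    return rect(P,(Z>.115)&(Z<.145)&(abs(X-.53)<.2)&(Y>-.4)&(Y<.15),n)
E
python3 - <<'E'
from h import *
for c in("top","scene"):
    a=np.load(f"/tmp/{c}0.npz");p,d=a["p"],a["d"];P=cloud(c,p,d);X,Y,Z=np.moveaxis(P,-1,0)
    carton(P,c+" carton")
    b=(Z>.05)&(Z<.072)&(abs(X-.53)<.2)&(Y>-.4)&(Y<.15)
    rect(P,b,"both")
    s=p.max(2).astype(int)-p.min(2)
    rect(P,b&(s<25)&(p.mean(2)>110),"steel")
    rect(P,(Z>.036)&(Z<.056)&(abs(X-.55)<.15)&(Y>.2)&(Y<.45),"terminal")
    t=(Z>.056)&(Z<.07)&(abs(X-.55)<.15)&(Y>.2)&(Y<.45)
    N,l,st,ce=cv2.connectedComponentsWithStats(t.astype(np.uint8))
    for i in range(1,N):
        if st[i,4]>8: print(st[i,4],np.round(ce[i]),np.round(P[l==i].mean(0),4))
E
```

```text
top carton [ 411  219   46   57 2317] [ 530.4 -228.4] [101.9 131.3] 83.9 z 0.1304
both [ 304  200   86   92 6610] [537. -27.] [219.8 200.1] 4.9 z 0.0603
steel [ 304  200   86   92 6609] [537. -27.] [219.8 200.1] 4.9 z 0.0603
terminal [ 184  205   60   80 3728] [544.8 319.6] [145.4 204.9] 85.8 z 0.0475
95 [227. 222.] [0.6022 0.2832 0.061 ]
103 [200. 243.] [0.5472 0.3513 0.0611]
95 [225. 245.] [0.5425 0.2871 0.0613]
82 [199. 266.] [0.4876 0.3559 0.0612]
91 [223. 268.] [0.4828 0.2923 0.0612]
scene carton [212 118  47  29 811] [ 530.7 -226. ] [106.1 131.5] 84.3 z 0.1315
both [ 190  139  123   71 4140] [ 545.7 -127. ] [224.  407.7] 5.2 z 0.0616
steel [ 224  150   89   60 2734] [537.2 -29.5] [223.4 213. ] 5.9 z 0.0616
terminal [ 296  219   87   65 2602] [545.6 321.8] [146.4 205.8] 85.1 z 0.0479
70 [349. 228.] [0.4848 0.2948 0.0617]
85 [333. 237.] [0.5432 0.2899 0.0617]
67 [364. 243.] [0.4885 0.359  0.0617]
85 [316. 246.] [0.6031 0.2855 0.0613]
94 [347. 252.] [0.5486 0.3539 0.0619]
```

Call:
play_rows --pt "1 -0.9 -0.3 0 0 -0.381 0" --pt "1 -0.9 -0.3 0 0 -0.381 0" --pt "1 -0.9 -0.3 0 0 -0.381 0" --pt "1 -0.9 -0.3 0 0 -0.381 0" --pt "1 -0.9 -0.3 0 0 -0.381 0" --pt "1 -0.9 -0.3 0 0 -0.381 0" --pt "1 -0.9 -0.3 0 0 -0.381 0" --pt "1 -0.9 -0.3 0 0 -0.381 0"

```text
time_s: 1.9
tcp_pos: [0.2907, 0.4525, 0.2014]
tcp_rot: [[1.0, 0.0, -0.03], [0.03, 0.0, 1.0], [0.0, -1.0, 0.0]]
force: [0.1, -0.6, 0.4]
gripper_width: 0.0001
```

Call:
play_rows --pt "1 -0.9 -0.3 0 0 0 0" --pt "1 -0.9 -0.3 0 0 0 0" --pt "1 -0.9 -0.3 0 0 0 0" --pt "1 -0.9 -0.3 0 0 0 0"

```text
time_s: 2.3
tcp_pos: [0.3928, 0.3595, 0.1702]
tcp_rot: [[1.0, -0.001, -0.031], [0.031, -0.002, 1.0], [-0.001, -1.0, -0.002]]
force: [-0.6, -0.3, -0.6]
gripper_width: -0.0001
```

Call:
play_rows --pt "0.93 -0.69 0 0 0 0 0" --pt "0.93 -0.69 0 0 0 0 0" --pt "0.93 -0.69 -0.4 0 0 0 0" --pt "0.93 -0.69 -0.8 0 0 0 0" --pt "0.93 -0.69 -1.0 0 0 0 0" --pt "0.93 -0.69 -1.0 0 0 0 0" --pt "0.93 -0.69 -1.0 0 0 0 0"

```text
time_s: 3.0
tcp_pos: [0.4838, 0.2943, 0.0719]
tcp_rot: [[0.999, 0.001, -0.037], [0.037, 0.001, 0.999], [0.001, -1.0, 0.001]]
force: [0.3, 0.4, 0.5]
gripper_width: -0.0004
```

Call:
play_rows --pt "0 0 -0.08 0 0 0 0" --pt "0 0 -0.12 0 0 0 0" --pt "0 0 -0.15 0 0 0 0" --pt "0 0 -0.165 0 0 0 0" --pt "0 0 -0.165 0 0 0 0"

```text
time_s: 3.5
tcp_pos: [0.4841, 0.2942, 0.0556]
tcp_rot: [[0.999, 0.002, -0.036], [0.036, 0.002, 0.999], [0.002, -1.0, 0.002]]
force: [0.3, 1.7, 4.1]
gripper_width: 0.0003
```

Call:
play_rows --pt "0 0 -0.015 0 0 0 0" --pt "0 0 -0.025 0 0 0 0" --pt "0 0 -0.025 0 0 0 0"

```text
time_s: 3.8
tcp_pos: [0.4842, 0.2943, 0.0548]
tcp_rot: [[0.999, 0.002, -0.036], [0.036, 0.002, 0.999], [0.002, -1.0, 0.002]]
force: [-3.4, 1.4, 16.8]
gripper_width: 0.0
```

Call:
play_rows --pt "0 0 0.4 0 0 0 0" --pt "0 0 0.9 0 0 0 0" --pt "0 -0.5 1 0 0 0 1" --pt "0 -1 1 0 0 0 1"

```text
time_s: 4.2
tcp_pos: [0.4847, 0.1944, 0.1546]
tcp_rot: [[0.999, 0.005, -0.039], [0.039, 0.001, 0.999], [0.005, -1.0, 0.001]]
force: [0.1, -0.9, -0.7]
gripper_width: 0.0283
```

Call:
play_rows --pt "0.2 -0.5 0.5 0 0 0 1" --pt "0.4 -1 0.5 0 0 0 1"

```text
time_s: 4.4
tcp_pos: [0.5153, 0.1141, 0.1993]
tcp_rot: [[0.999, 0.002, -0.037], [0.037, 0.0, 0.999], [0.002, -1.0, 0.0]]
force: [2.2, -0.2, 0.6]
gripper_width: 0.0579
```

Call:
play_rows --pt "0 -0.5 0 0 0 0 1" --pt "0 -1 0 0 0 0 1"

```text
time_s: 4.6
tcp_pos: [0.515, 0.013, 0.1974]
tcp_rot: [[0.999, -0.0, -0.037], [0.037, -0.001, 0.999], [-0.0, -1.0, -0.001]]
force: [0.9, 0.1, 0.4]
gripper_width: 0.0846
```

Call:
play_rows --pt "0 -0.5 0 0 0 0 1" --pt "0 -1 0 0 0 0 1"

```text
time_s: 4.8
tcp_pos: [0.5143, -0.087, 0.1969]
tcp_rot: [[0.999, -0.001, -0.036], [0.036, -0.0, 0.999], [-0.001, -1.0, -0.0]]
force: [0.4, -0.2, -0.4]
gripper_width: 0.0856
```

Call:
play_rows --pt "0 -0.5 0 0 0 0 1" --pt "0 -1 0 0 0 0 1"

```text
time_s: 5.0
tcp_pos: [0.5142, -0.187, 0.1968]
tcp_rot: [[0.999, -0.001, -0.036], [0.036, 0.0, 0.999], [-0.001, -1.0, 0.0]]
force: [1.2, 0.3, -0.2]
gripper_width: 0.0855
```

Call:
play_rows --pt "0 -0.5 0 0 0 0 1" --pt "0 -1 0 0 0 0 1" --pt "0 -1 0 0 0 0 1"

```text
time_s: 5.3
tcp_pos: [0.5142, -0.2906, 0.1963]
tcp_rot: [[1.0, -0.001, -0.03], [0.03, -0.002, 1.0], [-0.001, -1.0, -0.002]]
force: [1.1, 0.4, -0.3]
gripper_width: 0.0854
```

Call:
play_rows --pt "0.1 -0.44 0 0 0 0 1" --pt "0.1 -0.44 0 0 0 0 1" --pt "0.1 -0.44 -0.5 0 0 0 1" --pt "0.1 -0.44 -1 0 0 0 1" --pt "0.1 -0.44 -1 0 0 0 1"

```text
time_s: 5.8
tcp_pos: [0.5204, -0.3248, 0.0904]
tcp_rot: [[0.999, -0.014, -0.037], [0.037, 0.009, 0.999], [-0.014, -1.0, 0.01]]
force: [-1.0, 0.1, 0.2]
gripper_width: 0.0853
```

Call:
play_rows --pt "0 0 -0.18 0 0 0 1" --pt "0 0 -0.18 0 0 0 1"

```text
time_s: 6.0
tcp_pos: [0.5248, -0.3277, 0.0792]
tcp_rot: [[0.999, -0.002, -0.037], [0.037, 0.001, 0.999], [-0.002, -1.0, 0.002]]
force: [0.3, 0.4, 0.7]
gripper_width: 0.0854
```

```bash
python3 - <<'E'
from h import *
p,d=ctrl.grab_frame("scene");cv2.imwrite("pics/s1.png",cv2.resize(p[80:260,120:400,::-1],None,fx=2.5,fy=2.5))
print(ctrl.observe()["tcp_pos"],ctrl.observe()["force"])
E
```

```text
[ 0.52551924 -0.32829845  0.08047156] [0.06908927 0.12964134 0.1533687 ]
```

View pics/s1.png

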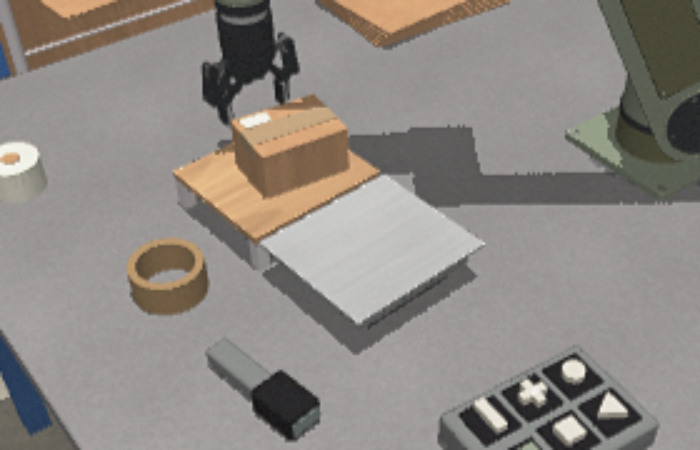

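The open fingers straddle the area behind the carton, clear of the shelf. Starting a slow push.

Call:
play_rows --pt "0 0.1 0 0 0 0 1" --pt "0 0.2 0 0 0 0 1" --pt "0 0.27 0 0 0 0 1" --pt "0 0.34 0 0 0 0 1" --pt "0 0.41 0 0 0 0 1" --pt "0 0.48 0 0 0 0 1" --pt "0 0.55 0 0 0 0 1" --pt "0 0.6 0 0 0 0 1"

```text
time_s: 6.85
tcp_pos: [0.5257, -0.2691, 0.0799]
tcp_rot: [[0.999, 0.001, -0.037], [0.037, -0.002, 0.999], [0.001, -1.0, -0.002]]
force: [0.6, -4.7, 4.0]
gripper_width: 0.0855
```

Call:
play_rows --pt "0 0.07 0 0 0 0 1" --pt "0 0.15 0 0 0 0 1" --pt "0.01 0.23 0 0 0 0 1" --pt "0.01 0.31 0 0 0 0 1" --pt "0.02 0.39 0 0 0 0 1" --pt "0.02 0.47 0 0 0 0 1" --pt "0.02 0.55 0 0 0 0 1" --pt "0.02 0.6 0 0 0 0 1"

```text
time_s: 7.65
tcp_pos: [0.527, -0.2088, 0.0796]
tcp_rot: [[0.999, -0.0, -0.037], [0.037, -0.001, 0.999], [-0.0, -1.0, -0.001]]
force: [-0.7, -5.7, 4.1]
gripper_width: 0.0854
```

```bash
python3 - <<'E'
from h import *
for c in("top","scene"):
    p,d=ctrl.grab_frame(c);P=cloud(c,p,d);carton(P);cv2.imwrite(f"pics/{c}2.png",p[:,:,::-1])
    print([(r["score"],r["point"]) for r in ctrl.boxes_of(c,"carton")[:1]])
print(ctrl.observe()["tcp_pos"],ctrl.observe()["force"])
E
```

```text
carton [ 378  222   47   56 2286] [ 524.5 -148.7] [130.3 102.3] 2.5 z 0.1305
[(0.64, [0.5185, -0.1396, 0.128])]
carton [225 126  50  34 920] [ 525.2 -154.8] [134.6 121.9] 2.2 z 0.1314
[(0.56, [0.5365, -0.1176, 0.124])]
[ 0.52658496 -0.20805975  0.07881038] [ 0.70954348 -0.27766787  0.77936439]
```

View pics/top2.png

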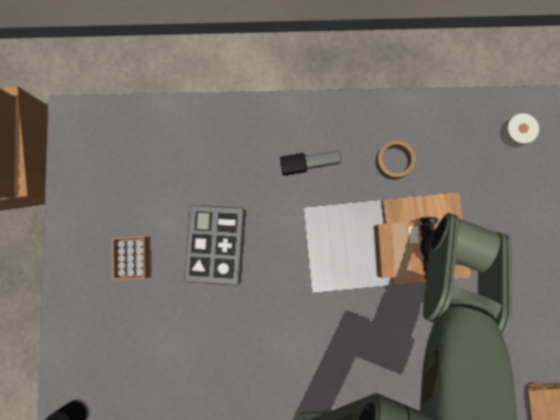

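The carton (seen at about (400,250) in the top view) is now square to the fingers at about (0.525,-0.150), yaw 2.3°. It needs +12 mm in x and +122 mm in y.

Call:
play_rows --pt "0.01 0.06 0 0 0 0 1" --pt "0.02 0.14 0 0 0 0 1" --pt "0.03 0.22 0 0 0 0 1" --pt "0.04 0.3 0 0 0 0 1" --pt "0.05 0.38 0 0 0 0 1" --pt "0.05 0.46 0 0 0 0 1" --pt "0.06 0.54 0 0 0 0 1" --pt "0.07 0.62 0 0 0 0 1"

```text
time_s: 8.65
tcp_pos: [0.5342, -0.146, 0.0793]
tcp_rot: [[0.999, -0.0, -0.036], [0.036, 0.0, 0.999], [-0.0, -1.0, 0.0]]
force: [-0.7, -1.9, -1.0]
gripper_width: 0.0852
```

Call:
play_rows --pt "0.01 0.08 0 0 0 0 1" --pt "0.02 0.16 0 0 0 0 1" --pt "0.03 0.24 0 0 0 0 1" --pt "0.04 0.32 0 0 0 0 1" --pt "0.05 0.4 0 0 0 0 1" --pt "0.06 0.48 0 0 0 0 1" --pt "0.06 0.54 0 0 0 0 1" --pt "0.06 0.58 0 0 0 0 1"

```text
time_s: 9.45
tcp_pos: [0.5404, -0.0882, 0.0794]
tcp_rot: [[0.999, 0.0, -0.036], [0.036, -0.0, 0.999], [0.0, -1.0, -0.0]]
force: [0.2, -2.0, -1.6]
gripper_width: 0.0851
```

```bash
python3 - <<'E'
from h import *
for c in("top","scene"):
    p,d=ctrl.grab_frame(c);P=cloud(c,p,d);carton(P)
print(ctrl.observe()["tcp_pos"],ctrl.observe()["force"])
E
```

```text
carton [ 329  217   42   56 2043] [538. -28.] [130.2  99.9] 1.8 z 0.1305
carton [ 241  144   53   37 1076] [538.3 -34.3] [134.1 122.4] 2.5 z 0.1314
[ 0.54035057 -0.08804947  0.07947444] [ 0.79551627  0.13395501 -0.6744122 ]
```

The carton is within a few mm of the platform centre. Backing off, then going over to the square key.

Call:
play_rows --pt "0 -0.1 0 0 0 0 1" --pt "0 -0.3 0 0 0 0 1" --pt "0 -0.5 0 0 0 0 1" --pt "0 -0.5 0.3 0 0 0 1" --pt "0 -0.5 0.7 0 0 0 1" --pt "0 -0.5 1 0 0 0 1"

```text
time_s: 10.15
tcp_pos: [0.5406, -0.14, 0.1814]
tcp_rot: [[0.999, 0.002, -0.035], [0.035, -0.0, 0.999], [0.002, -1.0, -0.0]]
force: [0.5, 0.2, -0.2]
gripper_width: 0.0854
```

Call:
play_rows --pt "0 0 0.5 0 0 0 1" --pt "0 0.4 0.5 0 0 0 1" --pt "0 0.9 0.5 0 0 0 1"

```text
time_s: 10.45
tcp_pos: [0.5414, -0.0502, 0.2315]
tcp_rot: [[1.0, 0.005, -0.031], [0.031, -0.001, 1.0], [0.005, -1.0, -0.001]]
force: [0.3, 0.6, -0.1]
gripper_width: 0.0853
```

Call:
play_rows --pt "0 0.5 0 0 0 0 1" --pt "0 1 0 0 0 0 1"

```text
time_s: 10.65
tcp_pos: [0.5402, 0.052, 0.2297]
tcp_rot: [[0.999, 0.001, -0.034], [0.034, 0.0, 0.999], [0.001, -1.0, 0.0]]
force: [1.4, -0.3, 0.2]
gripper_width: 0.0854
```

Call:
play_rows --pt "0 0.5 0 0 0 0 0" --pt "0 1 0 0 0 0 0"

```text
time_s: 10.85
tcp_pos: [0.5403, 0.1524, 0.2296]
tcp_rot: [[0.999, 0.001, -0.035], [0.035, 0.0, 0.999], [0.001, -1.0, 0.0]]
force: [0.9, 0.1, 0.3]
gripper_width: 0.059
```

Call:
play_rows --pt "0 0.5 0 0 0 0 0" --pt "0 1 0 0 0 0 0"

```text
time_s: 11.05
tcp_pos: [0.5404, 0.2525, 0.2296]
tcp_rot: [[0.999, 0.001, -0.035], [0.035, 0.0, 0.999], [0.001, -1.0, 0.0]]
force: [2.3, -1.6, 1.0]
gripper_width: 0.0281
```

Call:
play_rows --pt "0 0.5 0 0 0 0 0" --pt "0 1 0 0 0 0 0" --pt "0 1 0 0 0 0 0" --pt "0 1 0 0 0 0 0"

```text
time_s: 11.45
tcp_pos: [0.5403, 0.3515, 0.2287]
tcp_rot: [[0.999, -0.001, -0.038], [0.038, -0.001, 0.999], [-0.001, -1.0, -0.001]]
force: [1.1, -1.4, -1.1]
gripper_width: 0.0
```

```bash
python3 - <<'E'
from h import *
for c in("top","scene"):
    p,d=ctrl.grab_frame(c);P=cloud(c,p,d);carton(P)
    cv2.imwrite(f"pics/{c}3.png",p[:,:,::-1])
print(ctrl.observe()["tcp_pos"],ctrl.observe()["force"])
E
```

```text
carton [ 328  217   45   56 2232] [538.  -27.8] [130.6 100.7] 2.2 z 0.1304
carton [ 242  146   52   34 1023] [537.9 -25.8] [134.1 106.5] 2.0 z 0.1314
[0.5405708  0.34980475 0.22926105] [-0.95504881  0.59991553  0.05515805]
```

View pics/scene3.png

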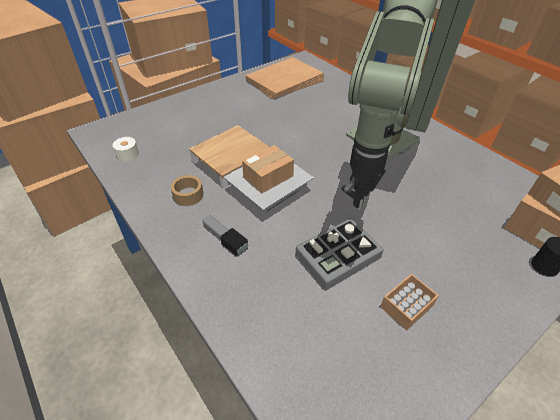

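The carton stands in the middle of the platform, at about (268,168) in the scene view, with the shut fingers above the terminal. Next is the square key.

Call:
play_rows --pt "0.075 0.03 -0.4 0 0 0 0" --pt "0.075 0.03 -0.8 0 0 0 0" --pt "0.075 0.03 -1 0 0 0 0" --pt "0.075 0.03 -1 0 0 0 0"

```text
time_s: 11.95
tcp_pos: [0.5464, 0.3511, 0.1261]
tcp_rot: [[0.999, -0.006, -0.034], [0.034, -0.004, 0.999], [-0.006, -1.0, -0.004]]
force: [0.0, 0.4, -0.0]
gripper_width: 0.0
```

Call:
play_rows --pt "0 0 -0.35 0 0 0 0" --pt "0 0 -0.55 0 0 0 0" --pt "0 0 -0.58 0 0 0 0" --pt "0 0 -0.58 0 0 0 0"

```text
time_s: 12.35
tcp_pos: [0.5487, 0.3538, 0.0727]
tcp_rot: [[0.999, 0.002, -0.035], [0.035, 0.001, 0.999], [0.002, -1.0, 0.001]]
force: [-0.8, 1.1, 0.1]
gripper_width: -0.0001
```

Call:
play_rows --pt "0 0 -0.08 0 0 0 0" --pt "0 0 -0.12 0 0 0 0" --pt "0 0 -0.15 0 0 0 0" --pt "0 0 -0.175 0 0 0 0" --pt "0 0 -0.185 0 0 0 0" --pt "0 0 -0.185 0 0 0 0"

```text
time_s: 12.95
tcp_pos: [0.5486, 0.3545, 0.055]
tcp_rot: [[0.999, 0.003, -0.036], [0.036, 0.001, 0.999], [0.003, -1.0, 0.001]]
force: [-1.2, -2.2, 10.0]
gripper_width: 0.0002
```

Bottomed out at 10 N. Releasing and moving to the bar key.

Call:
play_rows --pt "0 0 0.2 0 0 0 0" --pt "0 0 0.5 0 0 0 0" --pt "0.3 -0.35 0.5 0 0 0 0" --pt "0.55 -0.69 0.5 0 0 0 0" --pt "0.55 -0.69 0.5 0 0 0 0" --pt "0.55 -0.69 0.185 0 0 0 0" --pt "0.55 -0.69 0.185 0 0 0 0" --pt "0.55 -0.69 0.185 0 0 0 0"

```text
time_s: 13.75
tcp_pos: [0.6018, 0.2854, 0.0707]
tcp_rot: [[0.999, -0.002, -0.037], [0.036, -0.001, 0.999], [-0.002, -1.0, -0.001]]
force: [0.1, 0.3, -0.2]
gripper_width: 0.0003
```

Call:
play_rows --pt "0 0 -0.08 0 0 0 0" --pt "0 0 -0.12 0 0 0 0" --pt "0 0 -0.15 0 0 0 0" --pt "0 0 -0.175 0 0 0 0" --pt "0 0 -0.185 0 0 0 0" --pt "0 0 -0.185 0 0 0 0"

```text
time_s: 14.35
tcp_pos: [0.603, 0.2859, 0.055]
tcp_rot: [[0.999, 0.002, -0.036], [0.036, 0.001, 0.999], [0.002, -1.0, 0.001]]
force: [-2.7, 0.3, 11.1]
gripper_width: -0.0001
```

Call:
play_rows --pt "0 0 0.3 0 0 0 0" --pt "0 0 0.7 0 0 0 0" --pt "0 0 1 0 0 0 0" --pt "0 0 1 0 0 0 0" --pt "0 0 1 0 0 0 0"

```text
time_s: 14.85
tcp_pos: [0.6028, 0.2851, 0.1532]
tcp_rot: [[0.999, 0.001, -0.036], [0.036, 0.0, 0.999], [0.001, -1.0, 0.0]]
force: [0.0, 0.6, -1.6]
gripper_width: -0.0003
```

```bash
python3 - <<'E'
from h import *
for c in("top","scene"):
    p,d=ctrl.grab_frame(c);P=cloud(c,p,d);carton(P)
    X,Y,Z=np.moveaxis(P,-1,0)
    t=(Z>.056)&(Z<.07)&(abs(X-.55)<.15)&(Y>.2)&(Y<.45)
    N,l,st,ce=cv2.connectedComponentsWithStats(t.astype(np.uint8))
    for i in range(1,N):
        if st[i,4]>8: print(st[i,4],np.round(P[l==i].mean(0),4))
    for n in("tape","scanner","stockbox"): print(n,[np.round(r["point"],3) for r in ctrl.boxes_of(c,n)[:1]])
o=ctrl.observe();print(o["tcp_pos"],o["force"],o["time_s"])
E
```

```text
carton [ 328  217   45   56 2242] [538.1 -27.6] [130.5 100.9] 2.0 z 0.1305
104 [0.5473 0.3515 0.0607]
94 [0.5424 0.2873 0.0613]
60 [0.4894 0.3532 0.0613]
tape [array([ 0.763, -0.162,  0.049])]
scanner []
stockbox [array([0.514, 0.547, 0.036])]
carton [ 242  146   52   34 1023] [538.9 -25.6] [134.7 104.7] 2.7 z 0.1315
67 [0.4841 0.2946 0.062 ]
88 [0.5436 0.2903 0.0616]
66 [0.4882 0.3587 0.0615]
85 [0.6035 0.286  0.0619]
97 [0.5483 0.354  0.0618]
tape [array([ 0.766, -0.148,  0.033])]
scanner [array([0.767, 0.095, 0.029])]
stockbox [array([0.515, 0.549, 0.03 ])]
[0.60254473 0.28503977 0.15194079] [0.19572413 0.71346629 0.4652895 ] 15.25
```

All keys are up, the carton is centred and the bystanders haven't moved.

```bash
python3 -c "
from station import ctrl
print(ctrl.close_job())"
```

```text
the job is handed in; nothing more can be done
None
```

I pressed the round key with the carton still on the shelf, then pushed the carton about 0.2 m onto the platform with the open fingers. With the carton in place I pressed the square key, then the bar key, releasing each before the next move. The job is handed in, at about 15 s of the 64 s allowed.

- **Key presses:** every press reached the stop at a tool height of 55 mm, with 17 N (round), 10 N (square) and 11 N (bar). The square and triangle keys were seen up by both cameras after the last press. The top view showed only three of the five keys, and the scene view showed all five up at about 62 mm.
- **Carton:** the last measurement puts it within about 2 mm of the platform centre and turned about 3° from it, with its top at the expected height.
- **Other checks:** the tape, scanner and small box were where they started, to within about 6 mm. The detector missed the scanner once in the top view but found it in the scene view. The arm was clear of everything at the end, with its tip at 0.15 m.

No check failed. The hand-in gives no verdict, so I can't confirm the judged result.

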